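# Uncover the saucepan and put the masher in it

### The arm

A 6-joint arm with a two-finger parallel gripper is mounted at the origin on the work surface. World frame = base frame: x ahead of the robot, y to its left, z up, the work surface at z = 0. Lengths are in m, angles in rad, forces in N, time in s.
With the tool pointing down it reaches from about 0.25 to 0.775 m from the base axis. Payload 4 kg.
Tool frame: the origin (TCP) lies midway between the tips of the shut fingers; the grasp point (between the pads) lies 19 mm behind it; z points along the fingers, x is the direction in which the jaws open and shut, and the axes are right-handed (so a half turn about z gives the same grasp; the last joint's range is limited). The gripper opens to 94 mm and grips with 3 to 60 N. Pads are 16 mm wide; open, the fingers measure 119 mm over their backs; the gripper's body (75 mm by 177 mm) begins 78 mm behind the grasp point.
Start: joints at [-1.389, 0.087, 1.371, -0, 1.684, -0.103], TCP at [0.155, -0.528, 0.206] pointing down, gripper open.
Joint ranges: [-3.1, 3.1], [-0.76, 2.03], [0.27, 2.55], [-1.08, 4.22], [0.17, 2.65], [-2.57, 2.57]. Speed limits (rad/s): [2.79, 2.79, 3.14, 3.14, 3.14, 3.14].

### API

Orientations are given as [roll, pitch, yaw] about the fixed x, y, z axes, in that order (R = Rz(yaw) Ry(pitch) Rx(roll)).
In Python, from bench import * gives the robot as it stands.
- The arm moves only by the tool play_rows, never from a script. Its argument "rows" is a list of rows, each an object of numbers: "x", "y", "z": the shift along the tool's x, y, z in cm; "twist": the turn about the tool's z in rad; "jaw": the opening, from -1 (shut) to 1 (fully open), so that 0 is half open. In form: [{"x": .., "y": .., "z": .., "twist": .., "jaw": ..}, ...]. A call has 1 to 12 rows; each row shifts and turns the commanded pose from where the row before left it, along the tool's axes as they then stand; what a row does not reach is not made up. A row lasts 1/12 s, in which the tool goes at most 41.7 mm and 7.16 degrees, less where a joint would pass 70% of its speed; a pose out of reach is approached as far as the arm can. A call with a gripper value outside its range is refused whole. The fingers move at their own pace and stop on an object; the grip force is fixed at half the most. Time passes only in rows, so rows that do not move let the fingers close. It gives the time, the measured TCP pose, the force and the opening at its end, in the units of the state.
- get_obs(): the state, without advancing time (a new reading comes with each control period).
- snapshot(name): name is "side" or "top"; returns a dict with "image" (384x512x3 uint8, red, green, blue), "fx", "fy", "cx", "cy" (pixels), "k1" (the pictures are not rectified: a ray, as slopes to the right and down, at radius r is drawn at 1 + k1 r^2 times it, then the intrinsics apply), "origin" and "orientation" of the camera in the world. Camera axes: x right, y up, looking along -z (the intrinsics and any distortion apply to the point x, -y, -z); pixel columns grow to the right and rows downward; lengths in m; the calibration is good to about 2 mm. A picture is of the moment at which its call begins. There is no depth.
- close_job(): hands the job in, once; it reports no verdict.
Trained networks look in a picture, given as the dict that the camera call returned (one of the last four; its "shot" number tells which), for a name from the list of things; names that differ only in an ending like _2 or _b are one class to them, and where a whole thing is asked for, a point or a joint stands for the part that bears it (a point fixed in the world has none). Each returns a list of dicts, best first, with "conf" (0 to 1); they miss things now and then, are a little off and sometimes report something else, mostly with a low value. They report only what shows in the picture. A call takes as long as a camera call.
- look_for(picture, query): "xy" ([column, row] in pixels, amid what is visible of it).
- masks_of(picture, query): "region" (384x512 bool, what is visible of it) and "xy" ([column, row] in pixels, amid what is visible of it).
The state is a dict: "time": time; "joint_positions": joint angles; "qvel": joint speeds; "joint_torque": joint torques, N m; "tool_pos": TCP position; "ee_rot": TCP orientation; "wrist_force": force on the tool from outside, world axes, zero at the start; "wrist_torque": the same for the moment, N m; "width": finger opening in m.
Only numpy, scipy, OpenCV 4.12 (cv2) and the standard library are available. Lean on these libraries where they do the work, as an engineer would, in place of code of your own. Each camera call takes 0.05 s, during which the arm holds its last target.

### The job

Get the saucepan ready for mashing: first take the lid off and set it down gently, knob up, in the middle of the round cork trivet. Then pull the steel potato masher up out of its crock and set it gently in the saucepan, standing upright on its plate, and let go. Leave the saucepan, the crocks and everything else upright and where they are.

Things in the scene. Friction and masses are not known exactly. Their poses are not given: they have to be found in the camera images.
- saucepan: (All sizes in mm.) Loose aluminium saucepan, 0.9 kg, outer diameter 160, height 85, wall 3, inner floor 5 above its underside (inner radius 77). Black handle along its own +x, from 80 to 233 from the axis, at height 60 to 75. Origin: centre of the underside; z up. It starts covered by the lid.
- lid: Loose round aluminium lid, about 0.25 kg. Rim disc diameter 166 rests on the pan's rim; a plug below it (diameter 142, 5 deep) sits in the pan with 6 play: lifts straight off. Low dome to height 18, then an upright black knob, diameter 28, height 18 to 56. Origin: centre of the plug's underside, its lowest face, on which it stands; z up. On the pan it is 80 above the pan's origin.
- lid_knob (a point): Point on the axis of the lid's knob, 42 above the lid's origin (14 below the knob's top): where to grip. Axes as the lid.
- trivet: Fixed round cork trivet lying on the worktop, diameter 200, 8 thick. Origin: centre of its underside (its top is 8 higher). Empty at the start.
- masher: Loose steel potato masher, about 0.2 kg, 220 tall, head down in its crock: flat plate, diameter 72, 5 thick, at the bottom; two wires rise from it (26 either side of the axis along its x) and join at height 122 under a straight round handle, diameter 26, height 122 to 220. Stands by itself on its plate. Origin: centre of the plate's underside; z up along the handle.
- masher_grip (a point): Point on the axis of the masher's handle, 190 above the masher's origin (30 below its top): where to grip from above. Axes as the masher.
- masher_crock: Loose white ceramic crock in which the masher stands, 0.8 kg, outer diameter 100, height 105, wall 5, inner floor 6 above the underside. Origin: centre of the underside; z up. Its place is exchanged at random with the other crock's.
- pin_crock: Loose white ceramic crock, same size as the other, in which a rolling pin stands; leave alone. Origin: centre of the underside.
- rolling_pin: Loose plain wooden rolling pin, diameter 40, 200 tall, standing on end in the other crock; leave alone. Origin: centre of its lower end; z along it.
- mug: Loose white ceramic mug, radius 38, height 88; bystander. Origin: centre of the underside.
- pepper_mill: Loose dark wooden pepper mill, radius 26, height 155; bystander. Origin: centre of the underside.
- bowl: Loose small white bowl, radius 45, height 45; bystander. Origin: centre of the underside.
- salt_jar: Loose small glass jar with metal cap, radius 22, height 70; bystander. Origin: centre of the underside.

How it is judged:
By the outcome, as a careful person would: the job done as asked, in the order asked, and still so for the second after the job is handed in, with the robot touching nothing.
It also fails if it takes over 64 s, if anything falls off the work surface, if the arm or the gripper's body presses on something with over 40 N, if the wrist force passes 120 N, or if a joint passes its speed limit or range.

## Working session

There is one attempt and no reset: what is moved stays moved. The work goes in short steps, Python scripts to look and compute and a tool call to move; the robot and the scene stay as the last step left them, time stands still between calls to the robot, and variables do not carry over. Pictures are saved under pics/ and viewed, and the job is handed in when it is done.

Besides the shell and the picture viewer there is one more tool, called after "Emit:" as a command line: name --argument value ..., lists and objects as JSON in quotes. play_rows: Moves the arm, as the interface text tells. Its arguments: {"type":"object","properties":{"rows":{"type":"array"}},"required":["rows"]}

```bash
mkdir -p pics; ls; python3 - <<'E'
from bench import *
import cv2
for n in ["side","top"]:
    s=snapshot(n); cv2.imwrite(f"pics/{n}0.png",s["image"][:,:,::-1])
    print(n,{k:v for k,v in s.items() if k!="image"})
    for q in ["saucepan","lid","lid_knob","trivet","masher","masher_grip","masher_crock","pin_crock","rolling_pin","mug","pepper_mill","bowl","salt_jar"]:
        r=look_for(s,q); print(q,[(round(a["conf"],2),[round(float(v),1) for v in a["xy"]]) for a in r[:2]])
print(get_obs())
E
```

```text
pics
side {'fx': 394.30074350543003, 'fy': 394.30074350543003, 'cx': 253.5504914812741, 'cy': 191.68876394706086, 'k1': -0.1369826582767943, 'origin': array([0.41213422, 0.80579235, 0.86167814]), 'orientation': array([ 0.86606746,  0.00923168, -2.95891899]), 'shot': 1}
saucepan [(0.76, [254.0, 233.4])]
lid [(0.8, [264.7, 205.9])]
lid_knob [(0.7, [268.8, 204.3])]
trivet [(0.7, [288.9, 167.2])]
masher [(0.74, [277.4, 262.8]), (0.47, [213.4, 175.0])]
masher_grip [(0.8, [275.7, 260.2]), (0.66, [271.1, 295.4])]
masher_crock [(0.92, [271.3, 293.7]), (0.27, [274.8, 260.9])]
pin_crock [(0.73, [265.3, 206.4]), (0.67, [229.5, 321.0])]
rolling_pin [(0.65, [225.1, 287.7]), (0.33, [286.7, 165.0])]
mug [(0.7, [215.4, 171.3])]
pepper_mill [(0.65, [166.5, 268.0]), (0.51, [273.0, 293.4])]
bowl [(0.67, [324.6, 256.1])]
salt_jar []
top {'fx': 428.5139981935387, 'fy': 428.5139981935387, 'cx': 259.1712978862978, 'cy': 186.60567876329299, 'k1': 0.019773896212030812, 'origin': array([ 0.47850237, -0.0235748 ,  1.06159759]), 'orientation': array([ 0.06639794,  0.0055979 , -1.57683868]), 'shot': 2}
saucepan 
[... 542 characters left out ...]
)]
{'time': 1.4, 'joint_positions': array([-1.38910294e+00,  8.71822200e-02,  1.37070288e+00,  2.58685145e-05,
        1.68365750e+00, -1.03082841e-01]), 'qvel': array([ 3.50246587e-05, -4.97794021e-05,  9.27827323e-04, -1.17570840e-03,
       -1.71029685e-03, -4.61247346e-04]), 'joint_torque': array([-5.87887848e-05, -3.40035260e+01, -3.02592087e+01,  7.17932987e-02,
        2.37863028e-02, -9.63216110e-06]), 'tool_pos': array([ 0.15453131, -0.52784189,  0.20551414]), 'ee_rot': array([-3.14157224e+00, -5.24361165e-05, -1.28601719e+00]), 'wrist_force': array([ 0.3553854 , -0.44955249, -0.83127148]), 'wrist_torque': array([ 0.01908903, -0.03724897,  0.02523369]), 'width': 0.09353506247435249}
```

View pics/side0.png

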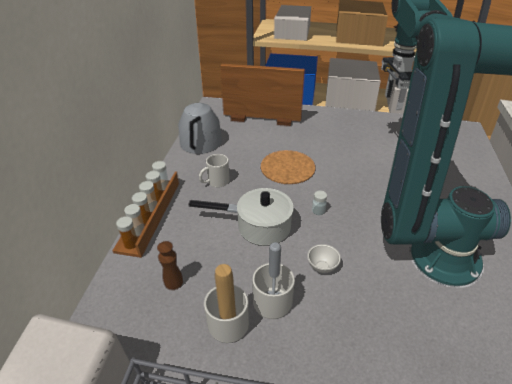

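View pics/top0.png

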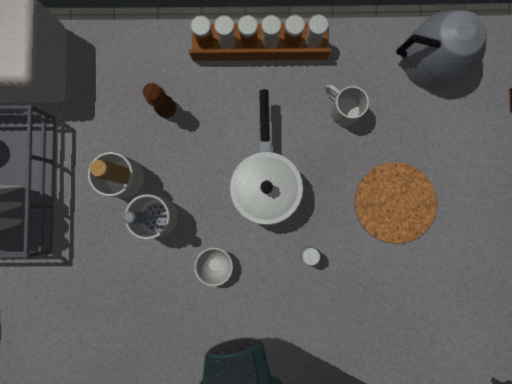

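Both views show everything: in top, the knob is at (266,187), the trivet at (396,203), the masher handle in its crock at about (132,217), and the rolling pin in the other crock at (112,172). Next I'll measure these.

```bash
cat > h.py <<'E'
from bench import *
import numpy as np, cv2
from scipy.spatial.transform import Rotation as Rn
from scipy.optimize import least_squares
def cam(s): return Rn.from_euler('xyz',s["orientation"]).as_matrix(), np.array(s["origin"])
def proj(s,P):
    R,o=cam(s); c=(np.atleast_2d(P)-o)@R; x=c[:,0]/-c[:,2]; y=-c[:,1]/-c[:,2]
    f=1+s["k1"]*(x*x+y*y); return np.c_[s["fx"]*x*f+s["cx"], s["fy"]*y*f+s["cy"]]
def ray(s,uv):
    R,o=cam(s); d=np.array([(uv[0]-s["cx"])/s["fx"],(uv[1]-s["cy"])/s["fy"]]); u=d.copy()
    for _ in range(20): u=d/(1+s["k1"]*(u@u))
    return o,R@np.array([u[0],-u[1],-1])
def atz(s,uv,z):
    o,d=ray(s,uv); return o+d*(z-o[2])/d[2]
def tri(ss,uvs,x0=(.45,0,.1)):
    f=lambda p: np.concatenate([proj(s,p)[0]-uv for s,uv in zip(ss,uvs)])
    r=least_squares(f,x0); return r.x, r.fun
E
python3 - <<'E'
from h import *
S={n:snapshot(n) for n in("side","top")}
for n,s in S.items():
    b=s["image"][:,:,::-1].copy()
    for q,c in [("lid",(0,0,255)),("lid_knob",(0,255,0)),("trivet",(255,0,0)),("masher",(0,255,255)),("masher_crock",(255,0,255))]:
        m=masks_of(s,q)
        if not m: print(n,q,'none');continue
        r=m[0]["region"]; ys,xs=np.nonzero(r); print(n,q,round(m[0]["conf"],2),"bbox",xs.min(),xs.max(),ys.min(),ys.max(),"mean",xs.mean().round(1),ys.mean().round(1),len(xs))
        cs,_=cv2.findContours(r.astype(np.uint8),0,1); cv2.drawContours(b,cs,-1,c,1)
    if n=="side": cr=b[140:330,180:360]
    else: cr=b[130:260,80:450]
    k=min(800/cr.shape[1],600/cr.shape[0])
    cv2.imwrite(f"pics/{n}1.png",cv2.resize(cr,None,fx=k,fy=k,interpolation=cv2.INTER_NEAREST)); print(k)
E
```

```text
side lid 0.95 bbox 237 293 188 226 mean 264.6 207.1 1743
side lid_knob 0.57 bbox 237 293 188 226 mean 265.0 207.1 1714
side trivet 0.57 bbox 261 314 150 183 mean 287.6 166.7 1458
side masher 0.65 bbox 267 280 242 294 mean 274.1 265.1 488
side masher_crock 0.7 bbox 253 293 264 318 mean 272.5 292.8 1651
3.1578947368421053
top lid 0.68 bbox 326 367 85 125 mean 347.2 104.0 1210
top lid_knob 0.9 bbox 230 302 152 224 mean 266.3 187.8 4190
top trivet 0.74 bbox 355 436 162 242 mean 395.1 202.3 5205
top masher 0.92 bbox 123 168 202 231 mean 148.9 216.6 873
top masher_crock 0.76 bbox 126 177 195 238 mean 152.2 216.2 1082
2.1621621621621623
```

```bash
python3 - <<'E'
from h import *
S={n:snapshot(n) for n in("side","top")}
t=S["top"]["image"][:,:,::-1]; s=S["side"]["image"][:,:,::-1]
def crop(im,x0,x1,y0,y1,k): return cv2.resize(im[y0:y1,x0:x1],None,fx=k,fy=k,interpolation=cv2.INTER_CUBIC)
a=crop(t,80,190,150,250,5); b=crop(s,200,310,230,350,4)
cv2.imwrite("pics/t2.png",a);cv2.imwrite("pics/s2.png",b)
cv2.imwrite("pics/t3.png",crop(t,225,310,145,230,6));cv2.imwrite("pics/s3.png",crop(s,180,320,150,250,5))
E
```

```text
(no output)
```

View pics/t2.png

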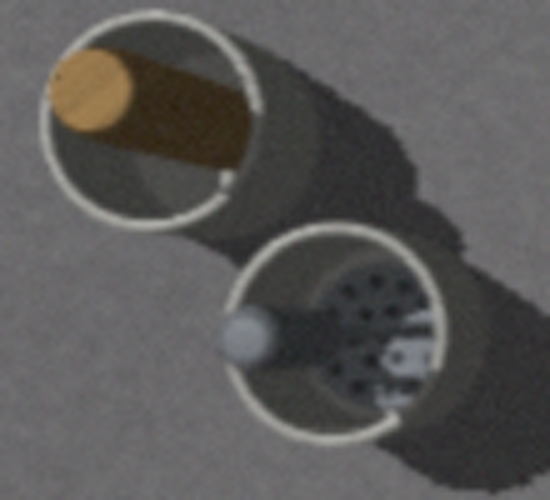

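View pics/s2.png

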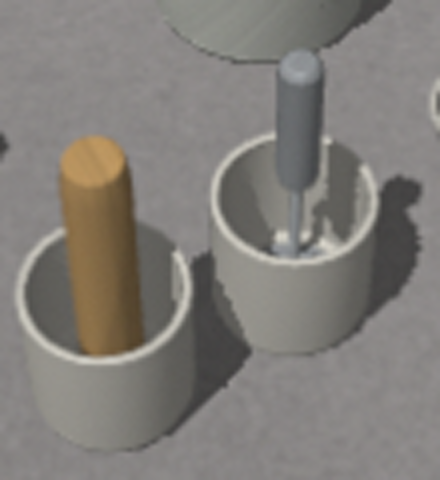

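View pics/t3.png

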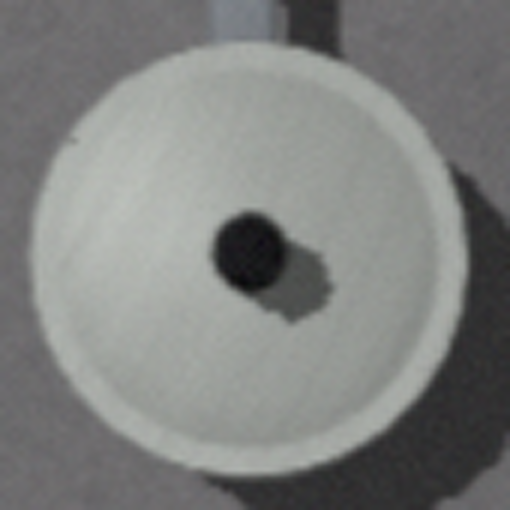

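View pics/s3.png

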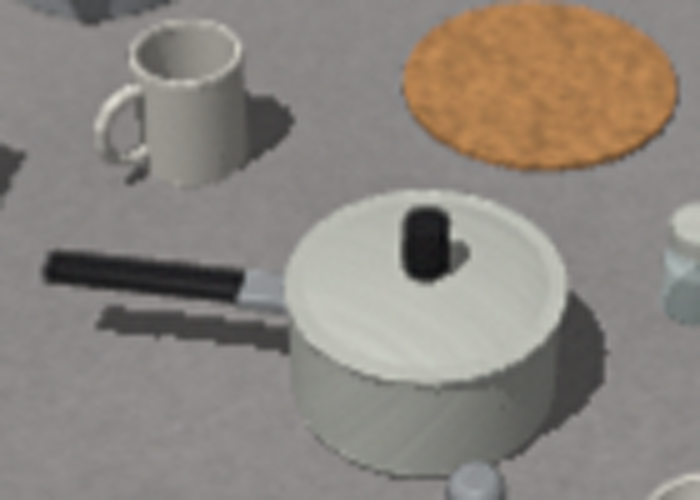

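```bash
python3 - <<'E'
from h import *
s=snapshot("side");t=snapshot("top")
np.set_printoptions(precision=4,suppress=True)
print("knobtop", atz(t,(266.1,186.3),.136)); print("rim",atz(t,(266.1,187.6),.086))
print("knob side top centre(425,218)", atz(s,(180+425/5-.4,150+218/5-.4),.136))
print("trivet", atz(t,(395.3,202.2),.008), atz(s,(287.7,166.8),.008))
print("masher top t", atz(t,(129.2,216.4),.226),"s",atz(s,(200+301/4-.4,230+64/4-.4),.226))
print("tri",tri([t,s],[(129.2,216.4),(200+301/4-.4,230+66/4-.4)]))
print("crock rim", atz(t,(146.8,216.4),.105), atz(s,(200+295/4-.4,230+200/4-.4),.105))
print("plate t", atz(t,(80+385/5-.4,150+338/5-.4),.011))
print("pin top t", atz(t,(80+91/5-.4,150+90/5-.4),.206), "pin crock rim",atz(t,(80+151/5-.4,150+120/5-.4),.105))
for n,uv,z in [("mug",(352,102),.088),("jar",(311,257),.07),("mill",(152,93),.155),("bowl",(213,267),.045),("hand",(264,92),.0675)]: print(n,atz(t,uv,z))
# fit masher: reproject an upright masher
m=atz(t,(129.2,216.4),.226)
for z in (.226,.128): print(z,proj(s,[[m[0],m[1],z]]),proj(t,[[m[0],m[1],z]]))
E
```

```text
knobtop [ 0.5406 -0.0338  0.136 ]
rim [ 0.541  -0.0343  0.086 ]
knob side top centre(425,218) [ 0.5418 -0.031   0.136 ]
trivet [ 0.5082 -0.3512  0.008 ] [ 0.5059 -0.3375  0.008 ]
masher top t [0.4776 0.2339 0.226 ] s [0.4761 0.2397 0.226 ]
tri (array([0.4771, 0.2357, 0.2199]), array([ 0.023 ,  0.2477, -0.2743, -0.0212]))
crock rim [0.4773 0.2321 0.105 ] [0.4765 0.2389 0.105 ]
plate t [0.475  0.2332 0.011 ]
pin top t [0.5757 0.3043 0.206 ] pin crock rim [0.5735 0.3159 0.105 ]
mug [ 0.737  -0.2333  0.088 ]
jar [ 0.3821 -0.1362  0.07  ]
mill [0.742  0.2103 0.155 ]
bowl [0.3577 0.0912 0.045 ]
hand [ 0.7681 -0.0311  0.0675]
0.226 [[274.5482 243.523 ]] [[129.2 216.4]]
0.128 [[273.4112 271.8181]] [[143.1195 216.2586]]
```

```bash
cat >> h.py <<'E'
def circ(x,y,z,r,n=180):
    a=np.linspace(0,2*np.pi,n,endpoint=False); return np.c_[x+r*np.cos(a),y+r*np.sin(a),np.full(n,z)]
def fitc(s,bbox,zr,x0):
    # bbox u0,u1,v0,v1 of silhouette; zr list of (z,r) circles about one vertical axis
    def f(p):
        q=np.vstack([proj(s,circ(p[0],p[1],z,r)) for z,r in zr]); 
        return np.array([q[:,0].min()-bbox[0]+.5,q[:,0].max()-bbox[1]-.5,q[:,1].min()-bbox[2]+.5,q[:,1].max()-bbox[3]-.5])
    r=least_squares(f,x0); return r.x,r.fun
E
python3 - <<'E'
from h import *
np.set_printoptions(precision=4,suppress=True)
s=snapshot("side");t=snapshot("top")
tz=[(0,.1),(.008,.1)]
S=[]
for n,c in(("side",s),("top",t)):
    hsv=cv2.cvtColor(c["image"],cv2.COLOR_RGB2HSV)
    m=((hsv[...,0]<20)&(hsv[...,1]>110)&(hsv[...,2]>60)).astype(np.uint8)
    nn,l,st,ce=cv2.connectedComponentsWithStats(m)
    p=(288,167) if n=="side" else (396,203)
    i=l[p[1]-2:p[1]+3,p[0]-2:p[0]+3].max(); x,y,w,h,a=st[i]; bb=(x,x+w-1,y,y+h-1)
    print(n,bb,"trivet",fitc(c,bb,tz,(.5,-.35)))
lz=[(.085,.083),(.088,.083)]
print("lid t",fitc(t,(230,302,152,224),lz,(.54,-.03)))
print("lid s",fitc(s,(237,293,188,226),lz,(.54,-.03)))
# knob blob
for n,c,(u0,u1,v0,v1) in(("side",s,(255,275,185,212)),("top",t,(256,277,176,198))):
    g=c["image"].max(2)[v0:v1,u0:u1]; m=(g<55); ys,xs=np.nonzero(m); bb=(xs.min()+u0,xs.max()+u0,ys.min()+v0,ys.max()+v0)
    print(n,bb,"knob",fitc(c,bb,[(.098,.014),(.136,.014)],(.54,-.03)))
E
```

```text
side (np.int32(261), np.int32(314), np.int32(151), np.int32(183)) trivet (array([ 0.508 , -0.3478]), array([-0.5721,  0.5712, -0.9896,  0.7022]))
top (np.int32(355), np.int32(436), np.int32(162), np.int32(243)) trivet (array([ 0.5081, -0.3523]), array([-0.4405,  0.4335,  0.1451, -0.147 ]))
lid t (array([ 0.5405, -0.034 ]), array([ 0.0325, -0.0323,  0.1091, -0.1063]))
lid s (array([ 0.5404, -0.0321]), array([-0.0639,  0.0636, -0.2047,  0.1553]))
side (np.int64(261), np.int64(269), np.int64(192), np.int64(205)) knob (array([ 0.5405, -0.0302]), array([-0.4708,  0.46  , -1.2643,  1.1958]))
top (np.int64(261), np.int64(272), np.int64(181), np.int64(193)) knob (array([ 0.5401, -0.0346]), array([-0.4683,  0.468 , -0.3807,  0.3936]))
```

Emit:
play_rows --rows '[{"twist": 0.1},{"twist": 0.1},{"twist": 0.085},{"x": -1,"y": -0.8},{"x": -2.2,"y": -1.7},{"x": -2.4,"y": -1.9},{"x": -2.4,"y": -1.9},{"x": -2.4,"y": -1.9},{"x": -2.4,"y": -1.9},{"x": -2.4,"y": -1.9},{"x": -2.4,"y": -1.9},{"x": -2.4,"y": -1.9}]'

```text
schema error: expected keys x, y, z, twist, jaw
```

Emit:
play_rows --rows '[{"x": 0,"y": 0,"z": 0,"twist": 0.1,"jaw": 1},{"x": 0,"y": 0,"z": 0,"twist": 0.1,"jaw": 1},{"x": 0,"y": 0,"z": 0,"twist": 0.085,"jaw": 1},{"x": -1,"y": -0.8,"z": 0,"twist": 0,"jaw": 1},{"x": -2.2,"y": -1.7,"z": 0,"twist": 0,"jaw": 1},{"x": -2.4,"y": -1.9,"z": 0,"twist": 0,"jaw": 1},{"x": -2.4,"y": -1.9,"z": 0,"twist": 0,"jaw": 1},{"x": -2.4,"y": -1.9,"z": 0,"twist": 0,"jaw": 1},{"x": -2.4,"y": -1.9,"z": 0,"twist": 0,"jaw": 1},{"x": -2.4,"y": -1.9,"z": 0,"twist": 0,"jaw": 1},{"x": -2.4,"y": -1.9,"z": 0,"twist": 0,"jaw": 1},{"x": -2.4,"y": -1.9,"z": 0,"twist": 0,"jaw": 1}]'

```text
time: 3.3
tool_pos: [0.3134, -0.3257, 0.2057]
ee_rot: [-3.141, -0.0, -1.568]
wrist_force: [0.5, 0.4, -0.4]
width: 0.0936
```

Emit:
play_rows --rows '[{"x": -2.7,"y": -2.1,"z": 0,"twist": 0,"jaw": 1},{"x": -2.7,"y": -2.1,"z": 0,"twist": 0,"jaw": 1},{"x": -2.7,"y": -2.1,"z": 0,"twist": 0,"jaw": 1},{"x": -2.7,"y": -2.1,"z": 0,"twist": 0,"jaw": 1},{"x": -2.7,"y": -2.1,"z": 0,"twist": 0,"jaw": 1},{"x": -2.7,"y": -2.1,"z": 0,"twist": 0,"jaw": 1},{"x": -2.7,"y": -2.1,"z": 0,"twist": 0,"jaw": 1},{"x": -2.7,"y": -2.1,"z": 0,"twist": 0,"jaw": 1},{"x": -2.7,"y": -2.1,"z": 0,"twist": 0,"jaw": 1},{"x": -2.7,"y": -2.1,"z": 0,"twist": 0,"jaw": 1},{"x": -1.6,"y": -1.3,"z": 0,"twist": 0,"jaw": 1},{"x": -0.7,"y": -0.4,"z": 0,"twist": 0,"jaw": 1}]'

```text
time: 4.3
tool_pos: [0.5405, -0.0316, 0.2051]
ee_rot: [3.141, 0.001, -1.565]
wrist_force: [-0.1, -0.3, -0.4]
width: 0.094
```

Emit:
play_rows --rows '[{"x": 0.2,"y": 0,"z": 1,"twist": 0,"jaw": 1},{"x": 0,"y": 0,"z": 2,"twist": 0,"jaw": 1},{"x": 0,"y": 0,"z": 2,"twist": 0,"jaw": 1},{"x": 0,"y": 0,"z": 2,"twist": 0,"jaw": 0.8},{"x": 0,"y": 0,"z": 1.5,"twist": 0,"jaw": 0.5},{"x": 0,"y": 0,"z": 1,"twist": 0,"jaw": 0.2},{"x": 0,"y": 0,"z": 0.6,"twist": 0,"jaw": 0},{"x": 0,"y": 0,"z": 0,"twist": 0,"jaw": 0},{"x": 0,"y": 0,"z": 0,"twist": 0,"jaw": 0}]'

```text
time: 5.05
tool_pos: [0.5396, -0.0375, 0.1049]
ee_rot: [-3.141, -0.0, -1.571]
wrist_force: [1.0, 0.2, -0.5]
width: 0.0569
```

```bash
python3 - <<'E'
from h import *
print(get_obs()["tool_pos"],get_obs()["width"])
s=snapshot("side");t=snapshot("top")
a=cv2.resize(s["image"][150:250,200:320,::-1],None,fx=5,fy=5); cv2.imwrite("pics/s4.png",a)
E
```

```text
[ 0.5395664  -0.03749707  0.10486918] 0.05691341458643022
```

View pics/s4.png

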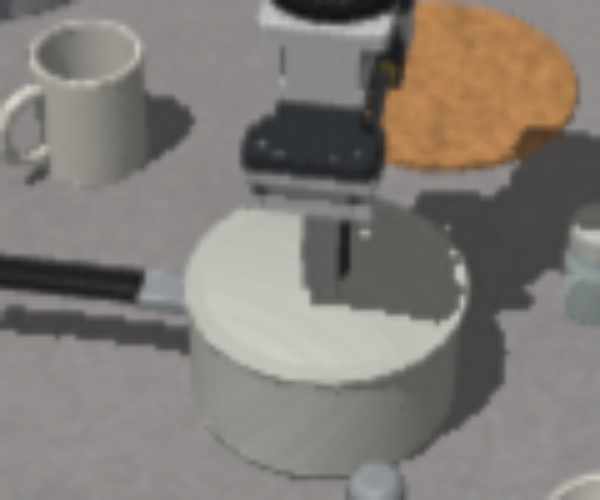

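The side view shows the fingers straddling the knob; the TCP is about 3.5 mm too far in -y. I'll correct that and grip.

Emit:
play_rows --rows '[{"x": -0.35,"y": -0.1,"z": 0,"twist": 0,"jaw": 0},{"x": 0,"y": 0,"z": 0,"twist": 0,"jaw": -0.2},{"x": 0,"y": 0,"z": 0,"twist": 0,"jaw": -0.4},{"x": 0,"y": 0,"z": 0,"twist": 0,"jaw": -0.6},{"x": 0,"y": 0,"z": 0,"twist": 0,"jaw": -1},{"x": 0,"y": 0,"z": 0,"twist": 0,"jaw": -1},{"x": 0,"y": 0,"z": 0,"twist": 0,"jaw": -1},{"x": 0,"y": 0,"z": 0,"twist": 0,"jaw": -1}]'

```text
time: 5.82
tool_pos: [0.5408, -0.0333, 0.1047]
ee_rot: [-3.141, 0.0, -1.571]
wrist_force: [-0.4, 1.1, 2.3]
width: 0.0273
```

Gripped. I'll lift slowly at first.

Emit:
play_rows --rows '[{"x": 0,"y": 0,"z": -0.3,"twist": 0,"jaw": -1},{"x": 0,"y": 0,"z": -0.5,"twist": 0,"jaw": -1},{"x": 0,"y": 0,"z": -0.8,"twist": 0,"jaw": -1},{"x": 0,"y": 0,"z": -1,"twist": 0,"jaw": -1},{"x": 0,"y": 0,"z": -1.5,"twist": 0,"jaw": -1},{"x": 0,"y": 0,"z": -1.5,"twist": 0,"jaw": -1},{"x": 0,"y": 0,"z": -1.4,"twist": 0,"jaw": -1},{"x": 0,"y": 0,"z": -1,"twist": 0,"jaw": -1},{"x": 0,"y": 0,"z": 0,"twist": 0,"jaw": -1},{"x": 0,"y": 0,"z": 0,"twist": 0,"jaw": -1}]'

```text
time: 6.65
tool_pos: [0.5411, -0.0335, 0.1854]
ee_rot: [-3.14, -0.0, -1.571]
wrist_force: [0.0, 0.6, -4.0]
width: 0.0277
```

```bash
python3 - <<'E'
from h import *
print(get_obs()["tool_pos"],get_obs()["width"])
s=snapshot("side")
cv2.imwrite("pics/s5.png",cv2.resize(s["image"][130:270,180:340,::-1],None,fx=4,fy=4))
E
```

```text
[ 0.54105276 -0.0335458   0.185373  ] 0.02770294136270454
```

View pics/s5.png

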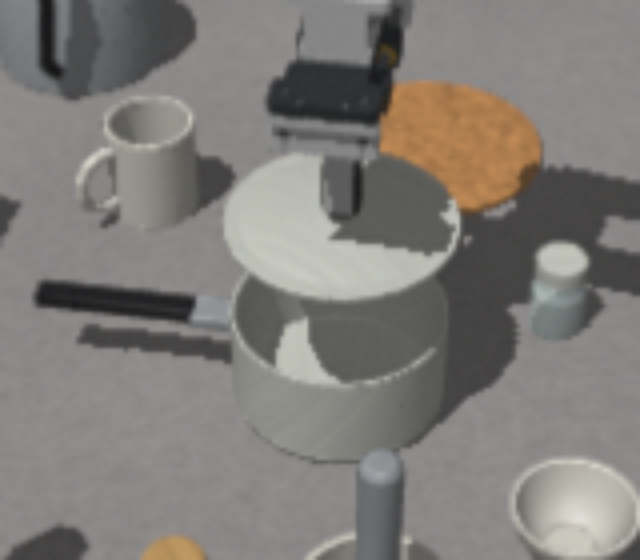

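The lid is off, level and held by the knob, and the pan stays in place. Moving to the trivet.

Emit:
play_rows --rows '[{"x": 1,"y": 0.1,"z": 0,"twist": 0,"jaw": -1},{"x": 2,"y": 0.2,"z": 0,"twist": 0,"jaw": -1},{"x": 3,"y": 0.3,"z": 0,"twist": 0,"jaw": -1},{"x": 3.5,"y": 0.4,"z": 0,"twist": 0,"jaw": -1},{"x": 3.5,"y": 0.4,"z": 0,"twist": 0,"jaw": -1},{"x": 3.5,"y": 0.4,"z": 0,"twist": 0,"jaw": -1},{"x": 3.5,"y": 0.4,"z": 0,"twist": 0,"jaw": -1},{"x": 3.5,"y": 0.4,"z": 0,"twist": 0,"jaw": -1},{"x": 3,"y": 0.3,"z": 0,"twist": 0,"jaw": -1},{"x": 2.5,"y": 0.2,"z": 0,"twist": 0,"jaw": -1},{"x": 1.8,"y": 0.1,"z": 0,"twist": 0,"jaw": -1},{"x": 1,"y": 0.1,"z": 0,"twist": 0,"jaw": -1}]'

```text
time: 7.7
tool_pos: [0.5063, -0.3539, 0.1829]
ee_rot: [3.139, 0.001, -1.574]
wrist_force: [-0.2, -0.3, -1.9]
width: 0.0275
```

Emit:
play_rows --rows '[{"x": 0,"y": 0,"z": 1,"twist": 0,"jaw": -1},{"x": 0,"y": 0,"z": 2,"twist": 0,"jaw": -1},{"x": 0,"y": 0,"z": 2,"twist": 0,"jaw": -1},{"x": 0,"y": 0,"z": 2,"twist": 0,"jaw": -1},{"x": 0,"y": 0,"z": 2,"twist": 0,"jaw": -1},{"x": 0,"y": 0,"z": 2,"twist": 0,"jaw": -1},{"x": 0,"y": 0,"z": 1,"twist": 0,"jaw": -1},{"x": 0,"y": 0,"z": 0.5,"twist": 0,"jaw": -1},{"x": 0,"y": 0,"z": 0,"twist": 0,"jaw": -1},{"x": 0,"y": 0,"z": 0,"twist": 0,"jaw": -1}]'

```text
time: 8.53
tool_pos: [0.5081, -0.3512, 0.0602]
ee_rot: [-3.141, -0.001, -1.57]
wrist_force: [1.4, -0.5, -2.2]
width: 0.0274
```

```bash
python3 - <<'E'
from h import *
print(get_obs()["tool_pos"],get_obs()["width"])
s=snapshot("side");t=snapshot("top")
cv2.imwrite("pics/s6.png",cv2.resize(s["image"][100:240,180:340,::-1],None,fx=4,fy=4))
cv2.imwrite("pics/t6.png",cv2.resize(t["image"][130:270,220:450,::-1],None,fx=3,fy=3))
E
```

```text
[ 0.50814633 -0.35116682  0.06021246] 0.027370098735773236
```

View pics/s6.png

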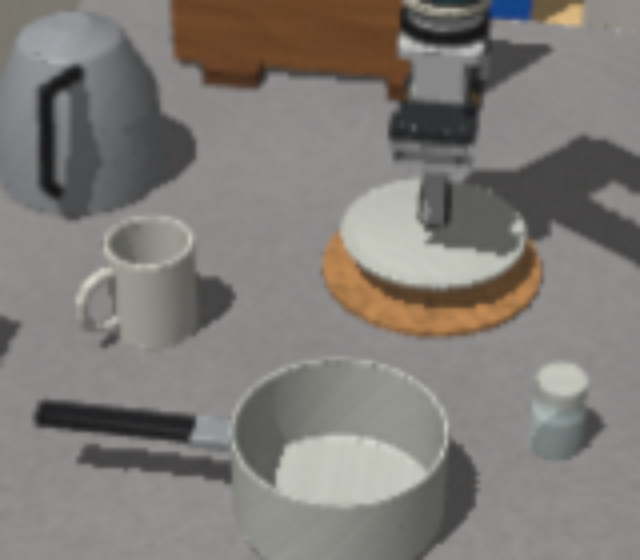

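View pics/t6.png

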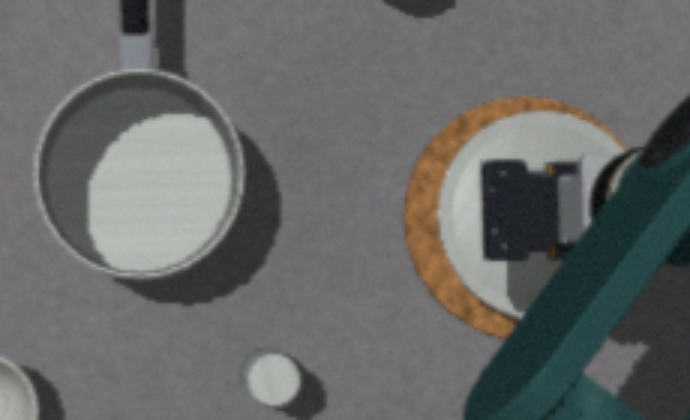

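The lid hangs level and concentric over the trivet, about 27 mm up. Lowering gently.

Emit:
play_rows --rows '[{"x": 0,"y": 0,"z": 0.6,"twist": 0,"jaw": -1},{"x": 0,"y": 0,"z": 0.7,"twist": 0,"jaw": -1},{"x": 0,"y": 0,"z": 0.5,"twist": 0,"jaw": -1},{"x": 0,"y": 0,"z": 0.3,"twist": 0,"jaw": -1},{"x": 0,"y": 0,"z": 0.2,"twist": 0,"jaw": -1},{"x": 0,"y": 0,"z": 0.1,"twist": 0,"jaw": -1},{"x": 0,"y": 0,"z": 0.1,"twist": 0,"jaw": -1},{"x": 0,"y": 0,"z": 0,"twist": 0,"jaw": -1},{"x": 0,"y": 0,"z": 0,"twist": 0,"jaw": -1}]'

```text
time: 9.38
tool_pos: [0.5077, -0.3515, 0.0347]
ee_rot: [-3.141, -0.0, -1.571]
wrist_force: [0.8, 0.6, -2.7]
width: 0.027
```

Emit:
play_rows --rows '[{"x": 0,"y": 0,"z": 0.1,"twist": 0,"jaw": -1},{"x": 0,"y": 0,"z": 0.1,"twist": 0,"jaw": -1},{"x": 0,"y": 0,"z": 0,"twist": 0,"jaw": -1},{"x": 0,"y": 0,"z": 0,"twist": 0,"jaw": -1}]'

```text
time: 9.72
tool_pos: [0.5078, -0.3516, 0.0328]
ee_rot: [-3.141, -0.001, -1.571]
wrist_force: [0.9, -0.7, -1.8]
width: 0.0273
```

Emit:
play_rows --rows '[{"x": 0,"y": 0,"z": 0.05,"twist": 0,"jaw": -1},{"x": 0,"y": 0,"z": 0.05,"twist": 0,"jaw": -1},{"x": 0,"y": 0,"z": 0,"twist": 0,"jaw": -1},{"x": 0,"y": 0,"z": 0,"twist": 0,"jaw": -1}]'

```text
time: 10.05
tool_pos: [0.5078, -0.3517, 0.0327]
ee_rot: [-3.141, -0.001, -1.571]
wrist_force: [-1.7, 1.9, 5.1]
width: 0.0271
```

The force shows contact (-2 to +5 N). Releasing and retreating.

Emit:
play_rows --rows '[{"x": 0,"y": 0,"z": 0,"twist": 0,"jaw": -0.2},{"x": 0,"y": 0,"z": 0,"twist": 0,"jaw": 0.1},{"x": 0,"y": 0,"z": 0,"twist": 0,"jaw": 0.3},{"x": 0,"y": 0,"z": 0,"twist": 0,"jaw": 0.3},{"x": 0,"y": 0,"z": -0.5,"twist": 0,"jaw": 0.3},{"x": 0,"y": 0,"z": -1.5,"twist": 0,"jaw": 0.3},{"x": 0,"y": 0,"z": -2.5,"twist": 0,"jaw": 0.3},{"x": 0,"y": 0,"z": -3,"twist": 0,"jaw": 0.3},{"x": 0,"y": 0,"z": -3.5,"twist": 0,"jaw": 0.3},{"x": 0,"y": 0,"z": -3.5,"twist": 0,"jaw": 0.3},{"x": 0,"y": 0,"z": -3.5,"twist": 0,"jaw": 0.3},{"x": 0,"y": 0,"z": -3,"twist": 0,"jaw": 0.3}]'

```text
time: 11.05
tool_pos: [0.5078, -0.3515, 0.2447]
ee_rot: [-3.139, -0.002, -1.571]
wrist_force: [-0.4, 0.8, 0.8]
width: 0.0612
```

Emit:
play_rows --rows '[{"x": -1,"y": 0,"z": -0.5,"twist": 0,"jaw": 0.3},{"x": -2,"y": 0.1,"z": -0.5,"twist": 0,"jaw": 0.3},{"x": -3,"y": 0.2,"z": -0.5,"twist": 0,"jaw": 0.3},{"x": -3.5,"y": 0.2,"z": -0.5,"twist": 0,"jaw": 0.3},{"x": -3.5,"y": 0.2,"z": -0.5,"twist": 0,"jaw": 0.3},{"x": -3.5,"y": 0.2,"z": -0.5,"twist": 0,"jaw": 0.3},{"x": -3.5,"y": 0.2,"z": 0,"twist": 0,"jaw": 0.3},{"x": -3.5,"y": 0.2,"z": 0,"twist": 0,"jaw": 0.3},{"x": -3.5,"y": 0.2,"z": 0,"twist": 0,"jaw": 0.3},{"x": -3.5,"y": 0.2,"z": 0,"twist": 0,"jaw": 0.3},{"x": -3.5,"y": 0.2,"z": 0,"twist": 0,"jaw": 0.3},{"x": -3.5,"y": 0.2,"z": 0,"twist": 0,"jaw": 0.3}]'

```text
time: 12.05
tool_pos: [0.4857, 0.0255, 0.2707]
ee_rot: [3.141, 0.0, -1.571]
wrist_force: [-0.1, -0.2, -1.1]
width: 0.0612
```

Emit:
play_rows --rows '[{"x": -3.5,"y": 0.2,"z": 0,"twist": 0,"jaw": 0.3},{"x": -3.5,"y": 0.2,"z": 0,"twist": 0,"jaw": 0.3},{"x": -3.5,"y": 0.2,"z": 0,"twist": 0,"jaw": 0.3},{"x": -3.5,"y": 0.2,"z": 0,"twist": 0,"jaw": 0.3},{"x": -3,"y": 0.1,"z": 0,"twist": 0,"jaw": 0.3},{"x": -2,"y": 0,"z": 0,"twist": 0,"jaw": 0.3},{"x": -1,"y": 0,"z": 0,"twist": 0,"jaw": 0.3},{"x": 0,"y": 0,"z": 0,"twist": 0,"jaw": 0.3},{"x": 0,"y": 0,"z": 0,"twist": 0,"jaw": 0.3}]'

```text
time: 12.8
tool_pos: [0.4774, 0.2232, 0.2709]
ee_rot: [3.141, -0.001, -1.571]
wrist_force: [0.7, -0.5, -0.3]
width: 0.0607
```

```bash
python3 - <<'E'
from h import *
np.set_printoptions(precision=4,suppress=True)
print(get_obs()["tool_pos"],get_obs()["width"])
s=snapshot("side");t=snapshot("top")
for q in("lid","saucepan"):
  for c in(t,s):
    for m in masks_of(c,q)[:1]:
        ys,xs=np.nonzero(m["region"]); print(q,c["shot"],m["conf"],xs.min(),xs.max(),ys.min(),ys.max())
cv2.imwrite("pics/s7.png",cv2.resize(s["image"][100:350,130:360,::-1],None,fx=2.4,fy=2.4))
cv2.imwrite("pics/t7.png",cv2.resize(t["image"][50:290,80:450,::-1],None,fx=2,fy=2))
E
```

```text
[0.4774 0.2232 0.2709] 0.06071682824178642
lid 17 0.65 363 431 169 236
lid 16 0.7 298 311 153 175
saucepan 17 0.68 363 431 169 236
saucepan 16 0.97 188 290 191 245
```

View pics/s7.png

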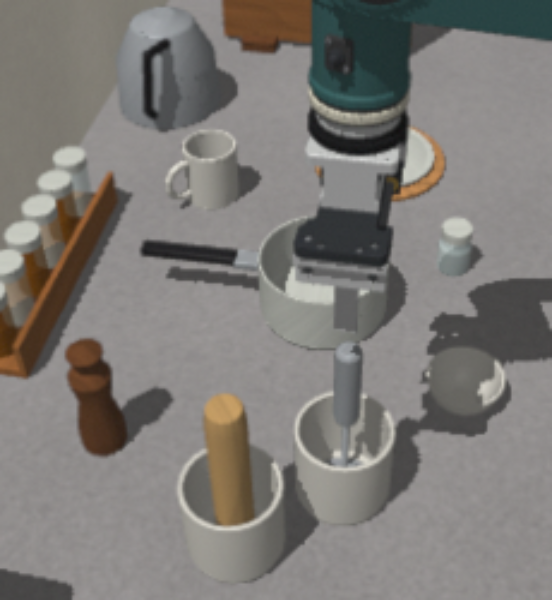

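View pics/t7.png

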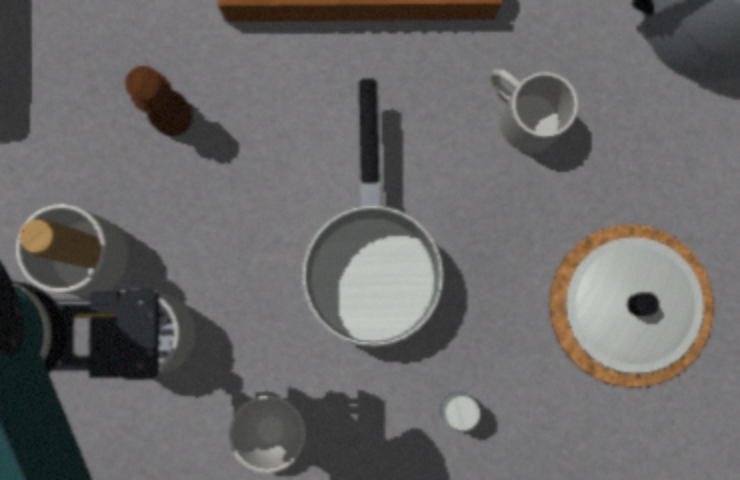

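The lid sits centred on the trivet with its knob up (top, crop (642,305)), and the pan is unmoved. The masher handle is just in front of the open fingers. I'll move in by 11 mm and descend.

Emit:
play_rows --rows '[{"x": -0.6,"y": 0,"z": 0,"twist": 0,"jaw": 0.4},{"x": -0.5,"y": 0,"z": 0,"twist": 0,"jaw": 0.4},{"x": 0,"y": 0,"z": 0,"twist": 0,"jaw": 0.4},{"x": 0,"y": 0,"z": 0,"twist": 0,"jaw": 0.4},{"x": 0,"y": 0,"z": 1,"twist": 0,"jaw": 0.4},{"x": 0,"y": 0,"z": 1.5,"twist": 0,"jaw": 0.4},{"x": 0,"y": 0,"z": 1.5,"twist": 0,"jaw": 0.4},{"x": 0,"y": 0,"z": 1,"twist": 0,"jaw": 0.4},{"x": 0,"y": 0,"z": 0.5,"twist": 0,"jaw": 0.4},{"x": 0,"y": 0,"z": 0,"twist": 0,"jaw": 0.4}]'

```text
time: 13.93
tool_pos: [0.4768, 0.2342, 0.2145]
ee_rot: [3.138, -0.001, -1.571]
wrist_force: [0.6, -0.5, -0.3]
width: 0.0653
```

```bash
python3 - <<'E'
from h import *
np.set_printoptions(precision=4,suppress=True)
print(get_obs()["tool_pos"],get_obs()["width"])
s=snapshot("side");t=snapshot("top")
cv2.imwrite("pics/s8.png",cv2.resize(s["image"][200:330,200:330,::-1],None,fx=4.5,fy=4.5))
cv2.imwrite("pics/t8.png",cv2.resize(t["image"][150:290,60:200,::-1],None,fx=4,fy=4))
print(fitc(t,(232,301,153,222),[(.085,.08)],(.54,-.03)))
E
```

```text
[0.4768 0.2342 0.2145] 0.06530995756214619
(array([ 0.5418, -0.0352]), array([-0.0391,  0.039 ,  0.0365, -0.0362]))
```

View pics/s8.png

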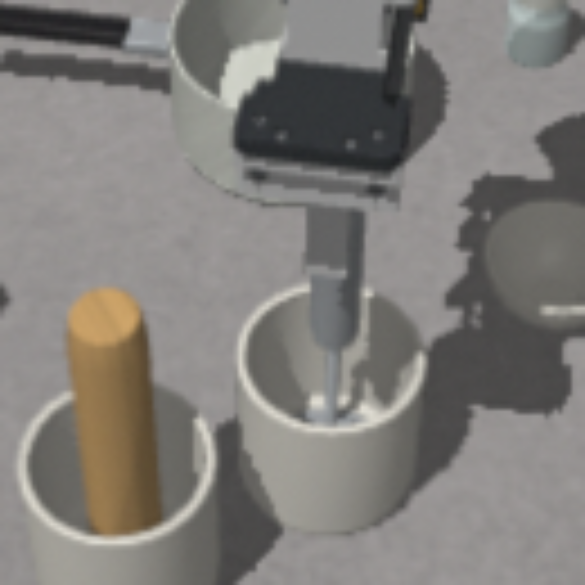

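View pics/t8.png

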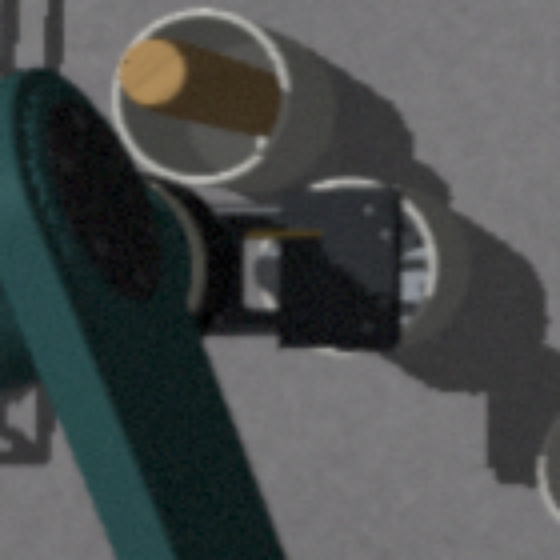

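The fingers straddle the handle and are centred on it in x. I'll descend the remaining 37 mm and close.

Emit:
play_rows --rows '[{"x": 0,"y": 0,"z": 0.8,"twist": 0,"jaw": 0.4},{"x": 0,"y": 0,"z": 1.2,"twist": 0,"jaw": 0.4},{"x": 0,"y": 0,"z": 1.1,"twist": 0,"jaw": 0.4},{"x": 0,"y": 0,"z": 0.6,"twist": 0,"jaw": 0.2},{"x": 0,"y": 0,"z": 0,"twist": 0,"jaw": 0},{"x": 0,"y": 0,"z": 0,"twist": 0,"jaw": -0.2},{"x": 0,"y": 0,"z": 0,"twist": 0,"jaw": -0.4},{"x": 0,"y": 0,"z": 0,"twist": 0,"jaw": -0.7},{"x": 0,"y": 0,"z": 0,"twist": 0,"jaw": -1},{"x": 0,"y": 0,"z": 0,"twist": 0,"jaw": -1},{"x": 0,"y": 0,"z": 0,"twist": 0,"jaw": -1},{"x": 0,"y": 0,"z": 0,"twist": 0,"jaw": -1}]'

```text
time: 15.03
tool_pos: [0.478, 0.2349, 0.1801]
ee_rot: [-3.14, 0.001, -1.571]
wrist_force: [-0.8, 0.5, 1.9]
width: 0.0254
```

Emit:
play_rows --rows '[{"x": 0,"y": 0,"z": -0.3,"twist": 0,"jaw": -1},{"x": 0,"y": 0,"z": -0.6,"twist": 0,"jaw": -1},{"x": 0,"y": 0,"z": -0.8,"twist": 0,"jaw": -1},{"x": 0,"y": 0,"z": -0.8,"twist": 0,"jaw": -1},{"x": 0,"y": 0,"z": -0.5,"twist": 0,"jaw": -1},{"x": 0,"y": 0,"z": 0,"twist": 0,"jaw": -1}]'

```text
time: 15.53
tool_pos: [0.4786, 0.2348, 0.2116]
ee_rot: [-3.138, 0.001, -1.571]
wrist_force: [-0.1, -0.2, -0.8]
width: 0.0252
```

```bash
python3 - <<'E'
from h import *
np.set_printoptions(precision=4,suppress=True)
print(get_obs()["tool_pos"],get_obs()["width"])
s=snapshot("side");t=snapshot("top")
cv2.imwrite("pics/s9.png",cv2.resize(s["image"][200:330,200:330,::-1],None,fx=4.5,fy=4.5))
E
```

```text
[0.4786 0.2348 0.2116] 0.02524982164651899
```

View pics/s9.png

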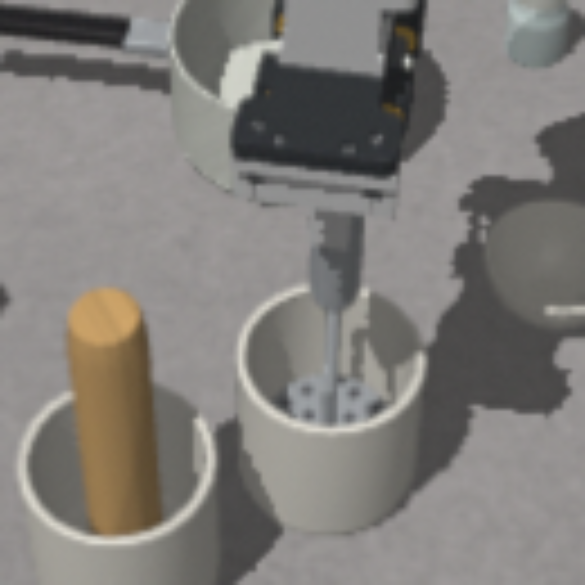

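The masher hangs upright in the gripper and the crock is unmoved. Lifting straight out.

Emit:
play_rows --rows '[{"x": 0,"y": 0,"z": -0.6,"twist": 0,"jaw": -1},{"x": 0,"y": 0,"z": -1,"twist": 0,"jaw": -1},{"x": 0,"y": 0,"z": -1.4,"twist": 0,"jaw": -1},{"x": 0,"y": 0,"z": -1.5,"twist": 0,"jaw": -1},{"x": 0,"y": 0,"z": -1.5,"twist": 0,"jaw": -1},{"x": 0,"y": 0,"z": -1.5,"twist": 0,"jaw": -1},{"x": 0,"y": 0,"z": -1.5,"twist": 0,"jaw": -1},{"x": 0,"y": 0,"z": -1,"twist": 0,"jaw": -1},{"x": 0,"y": 0,"z": -0.5,"twist": 0,"jaw": -1},{"x": 0,"y": 0,"z": 0,"twist": 0,"jaw": -1},{"x": 0,"y": 0,"z": 0,"twist": 0,"jaw": -1}]'

```text
time: 16.55
tool_pos: [0.4776, 0.2346, 0.3142]
ee_rot: [3.141, -0.0, -1.571]
wrist_force: [0.5, -0.4, -1.9]
width: 0.0259
```

```bash
python3 - <<'E'
from h import *
np.set_printoptions(precision=4,suppress=True)
print(get_obs()["tool_pos"],get_obs()["width"])
s=snapshot("side");t=snapshot("top")
cv2.imwrite("pics/s10.png",cv2.resize(s["image"][170:340,200:340,::-1],None,fx=3.5,fy=3.5))
E
```

```text
[0.4776 0.2346 0.3142] 0.025945770634388386
```

View pics/s10.png

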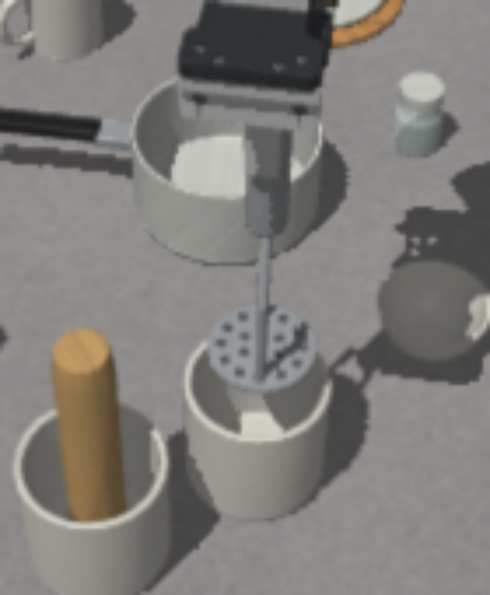

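The plate is about 35 mm above the crock rim. Carrying it to the pan.

Emit:
play_rows --rows '[{"x": 0.8,"y": -0.2,"z": 0,"twist": 0,"jaw": -1},{"x": 1.6,"y": -0.4,"z": 0,"twist": 0,"jaw": -1},{"x": 2.4,"y": -0.6,"z": 0,"twist": 0,"jaw": -1},{"x": 3,"y": -0.7,"z": 0,"twist": 0,"jaw": -1},{"x": 3,"y": -0.7,"z": 0,"twist": 0,"jaw": -1},{"x": 3,"y": -0.7,"z": 0,"twist": 0,"jaw": -1},{"x": 3,"y": -0.7,"z": 0,"twist": 0,"jaw": -1},{"x": 3,"y": -0.7,"z": 0,"twist": 0,"jaw": -1},{"x": 2.8,"y": -0.7,"z": 0,"twist": 0,"jaw": -1},{"x": 2.2,"y": -0.5,"z": 0,"twist": 0,"jaw": -1},{"x": 1.4,"y": -0.3,"z": 0,"twist": 0,"jaw": -1},{"x": 0.7,"y": -0.2,"z": 0,"twist": 0,"jaw": -1}]'

```text
time: 17.65
tool_pos: [0.5414, -0.0371, 0.3133]
ee_rot: [3.14, -0.001, -1.574]
wrist_force: [-1.1, -0.1, -1.5]
width: 0.0257
```

Emit:
play_rows --rows '[{"x": 0,"y": 0,"z": 0,"twist": 0,"jaw": -1},{"x": 0,"y": 0,"z": 0,"twist": 0,"jaw": -1},{"x": 0,"y": 0,"z": 0,"twist": 0,"jaw": -1}]'

```text
time: 17.9
tool_pos: [0.5414, -0.0336, 0.3144]
ee_rot: [3.141, 0.0, -1.57]
wrist_force: [-0.5, -0.0, -2.3]
width: 0.0255
```

```bash
python3 - <<'E'
from h import *
np.set_printoptions(precision=4,suppress=True)
print(get_obs()["tool_pos"],get_obs()["width"])
s=snapshot("side");t=snapshot("top")
cv2.imwrite("pics/s11.png",cv2.resize(s["image"][130:260,180:330,::-1],None,fx=4,fy=4))
cv2.imwrite("pics/t11.png",cv2.resize(t["image"][130:260,180:330,::-1],None,fx=4,fy=4))
E
```

```text
[ 0.5414 -0.0336  0.3144] 0.0254933404817822
```

View pics/s11.png

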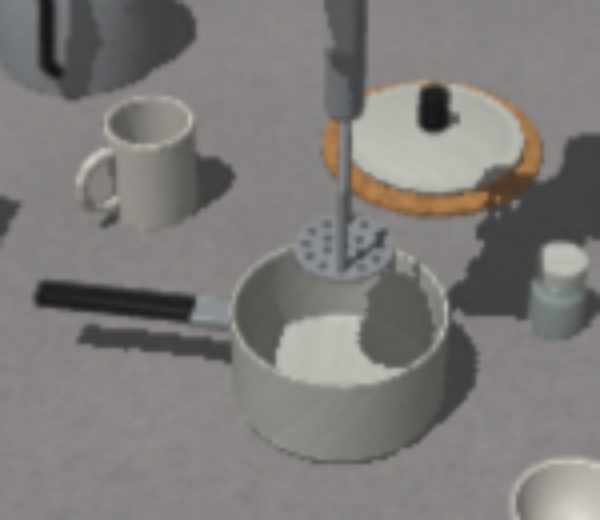

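View pics/t11.png

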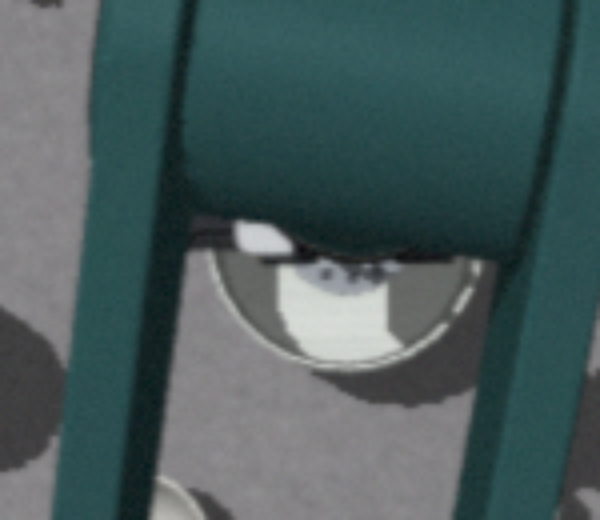

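The masher hangs vertically over the pan's centre, and the pan and lid are unchanged. Descending.

Emit:
play_rows --rows '[{"x": 0,"y": 0,"z": 0.7,"twist": 0,"jaw": -1},{"x": 0,"y": 0,"z": 1.4,"twist": 0,"jaw": -1},{"x": 0,"y": 0,"z": 1.6,"twist": 0,"jaw": -1},{"x": 0,"y": 0,"z": 1.6,"twist": 0,"jaw": -1},{"x": 0,"y": 0,"z": 1.6,"twist": 0,"jaw": -1},{"x": 0,"y": 0,"z": 1.6,"twist": 0,"jaw": -1},{"x": 0,"y": 0,"z": 1.5,"twist": 0,"jaw": -1},{"x": 0,"y": 0,"z": 1.3,"twist": 0,"jaw": -1},{"x": 0,"y": 0,"z": 0.9,"twist": 0,"jaw": -1},{"x": 0,"y": 0,"z": 0.5,"twist": 0,"jaw": -1},{"x": 0,"y": 0,"z": 0,"twist": 0,"jaw": -1},{"x": 0,"y": 0,"z": 0,"twist": 0,"jaw": -1}]'

```text
time: 19.0
tool_pos: [0.5417, -0.0343, 0.1877]
ee_rot: [-3.141, -0.0, -1.571]
wrist_force: [-0.6, -0.4, -2.2]
width: 0.0254
```

Emit:
play_rows --rows '[{"x": 0,"y": 0,"z": 0.2,"twist": 0,"jaw": -1},{"x": 0,"y": 0,"z": 0.2,"twist": 0,"jaw": -1},{"x": 0,"y": 0,"z": 0.1,"twist": 0,"jaw": -1},{"x": 0,"y": 0,"z": 0,"twist": 0,"jaw": -1},{"x": 0,"y": 0,"z": 0,"twist": 0,"jaw": -1},{"x": 0,"y": 0,"z": 0,"twist": 0,"jaw": -1}]'

```text
time: 19.5
tool_pos: [0.5417, -0.0345, 0.1826]
ee_rot: [-3.141, -0.0, -1.571]
wrist_force: [0.8, 0.0, -2.8]
width: 0.0256
```

Emit:
play_rows --rows '[{"x": 0,"y": 0,"z": 0.1,"twist": 0,"jaw": -1},{"x": 0,"y": 0,"z": 0.1,"twist": 0,"jaw": -1},{"x": 0,"y": 0,"z": 0.05,"twist": 0,"jaw": -1},{"x": 0,"y": 0,"z": 0,"twist": 0,"jaw": -1},{"x": 0,"y": 0,"z": 0,"twist": 0,"jaw": -1}]'

```text
time: 19.92
tool_pos: [0.5416, -0.0344, 0.1799]
ee_rot: [3.141, -0.0, -1.571]
wrist_force: [-0.7, -1.2, -1.9]
width: 0.0252
```

Emit:
play_rows --rows '[{"x": 0,"y": 0,"z": 0.05,"twist": 0,"jaw": -1},{"x": 0,"y": 0,"z": 0.05,"twist": 0,"jaw": -1},{"x": 0,"y": 0,"z": 0,"twist": 0,"jaw": -1},{"x": 0,"y": 0,"z": 0,"twist": 0,"jaw": -1}]'

```text
time: 20.25
tool_pos: [0.5417, -0.0344, 0.1791]
ee_rot: [-3.141, -0.0, -1.571]
wrist_force: [0.1, 0.5, -2.1]
width: 0.0252
```

Emit:
play_rows --rows '[{"x": 0,"y": 0,"z": 0.05,"twist": 0,"jaw": -1},{"x": 0,"y": 0,"z": 0,"twist": 0,"jaw": -1},{"x": 0,"y": 0,"z": 0,"twist": 0,"jaw": -1}]'

```text
time: 20.5
tool_pos: [0.5418, -0.0344, 0.179]
ee_rot: [-3.141, -0.0, -1.571]
wrist_force: [0.9, 0.1, 0.4]
width: 0.0254
```

Emit:
play_rows --rows '[{"x": 0,"y": 0,"z": 0.05,"twist": 0,"jaw": -1},{"x": 0,"y": 0,"z": 0,"twist": 0,"jaw": -1},{"x": 0,"y": 0,"z": 0,"twist": 0,"jaw": -1}]'

```text
time: 20.75
tool_pos: [0.5419, -0.0344, 0.1791]
ee_rot: [-3.14, -0.0, -1.571]
wrist_force: [-1.1, 1.2, 4.2]
width: 0.0253
```

The plate is on the pan floor (+4 N, z no longer changing). Releasing.

Emit:
play_rows --rows '[{"x": 0,"y": 0,"z": 0,"twist": 0,"jaw": -0.4},{"x": 0,"y": 0,"z": 0,"twist": 0,"jaw": -0.2},{"x": 0,"y": 0,"z": 0,"twist": 0,"jaw": 0},{"x": 0,"y": 0,"z": 0,"twist": 0,"jaw": 0.3},{"x": 0,"y": 0,"z": 0,"twist": 0,"jaw": 0.4},{"x": 0,"y": 0,"z": 0,"twist": 0,"jaw": 0.4},{"x": 0,"y": 0,"z": 0,"twist": 0,"jaw": 0.4}]'

```text
time: 21.33
tool_pos: [0.5416, -0.0345, 0.1778]
ee_rot: [3.141, -0.0, -1.571]
wrist_force: [-0.2, -0.3, 0.3]
width: 0.0639
```

Emit:
play_rows --rows '[{"x": 0,"y": 0,"z": -0.5,"twist": 0,"jaw": 0.4},{"x": 0,"y": 0,"z": -1,"twist": 0,"jaw": 0.4},{"x": 0,"y": 0,"z": -1.5,"twist": 0,"jaw": 0.4},{"x": 0,"y": 0,"z": -2,"twist": 0,"jaw": 0.4},{"x": 0,"y": 0,"z": -2,"twist": 0,"jaw": 0.4},{"x": 0,"y": 0,"z": -2,"twist": 0,"jaw": 0.4},{"x": 0,"y": 0,"z": -2,"twist": 0,"jaw": 0.4},{"x": 0,"y": 0,"z": -1,"twist": 0,"jaw": 0.4},{"x": 0,"y": 0,"z": 0,"twist": 0,"jaw": 0.4}]'

```text
time: 22.08
tool_pos: [0.5428, -0.0346, 0.3021]
ee_rot: [-3.135, -0.001, -1.571]
wrist_force: [0.0, -0.2, 0.3]
width: 0.0656
```

```bash
python3 - <<'E'
from h import *
np.set_printoptions(precision=4,suppress=True)
print(get_obs()["tool_pos"],get_obs()["width"])
s=snapshot("side");t=snapshot("top")
cv2.imwrite("pics/s12.png",cv2.resize(s["image"][100:350,130:360,::-1],None,fx=2.4,fy=2.4))
cv2.imwrite("pics/t12.png",cv2.resize(t["image"][50:290,80:450,::-1],None,fx=2,fy=2))
E
```

```text
[ 0.5428 -0.0346  0.3021] 0.06560614408202192
```

View pics/s12.png

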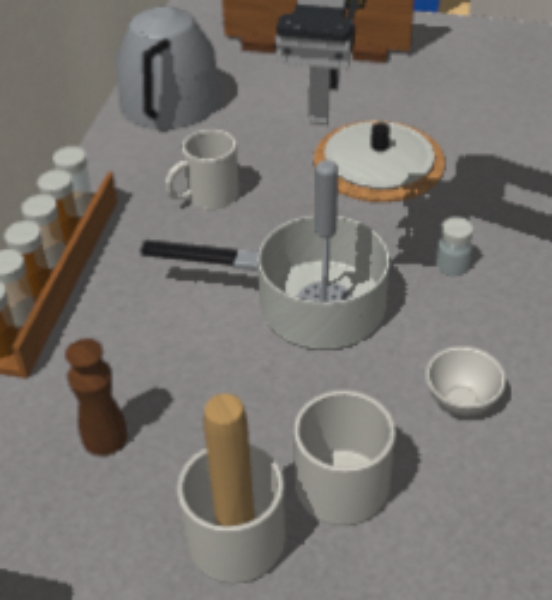

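The masher stands upright in the middle of the pan and the gripper is well clear of it. I'll move aside at height for a last check from above.

Emit:
play_rows --rows '[{"x": 0,"y": 1,"z": 0,"twist": 0,"jaw": 0.4},{"x": 0,"y": 2,"z": 0,"twist": 0,"jaw": 0.4},{"x": 1,"y": 2,"z": 0,"twist": 0,"jaw": 0.4},{"x": 2,"y": 2,"z": 0,"twist": 0,"jaw": 0.4},{"x": 3,"y": 2,"z": 0,"twist": 0,"jaw": 0.4},{"x": 3,"y": 2,"z": 0,"twist": 0,"jaw": 0.4},{"x": 3,"y": 2,"z": 0,"twist": 0,"jaw": 0.4},{"x": 3,"y": 2,"z": 0,"twist": 0,"jaw": 0.4},{"x": 2,"y": 1,"z": 0,"twist": 0,"jaw": 0.4},{"x": 1,"y": 0.5,"z": 0,"twist": 0,"jaw": 0.4},{"x": 0,"y": 0,"z": 0,"twist": 0,"jaw": 0.4},{"x": 0,"y": 0,"z": 0,"twist": 0,"jaw": 0.4}]'

```text
time: 23.18
tool_pos: [0.3757, -0.214, 0.2967]
ee_rot: [3.14, 0.002, -1.572]
wrist_force: [-0.7, 0.2, 0.2]
width: 0.0658
```

```bash
python3 - <<'E'
from h import *
np.set_printoptions(precision=4,suppress=True)
print(get_obs()["tool_pos"],get_obs()["wrist_force"])
t=snapshot("top")
cv2.imwrite("pics/t13.png",cv2.resize(t["image"][50:290,80:450,::-1],None,fx=2,fy=2))
E
```

```text
[ 0.3757 -0.214   0.2967] [-0.7172  0.2192  0.1623]
```

View pics/t13.png

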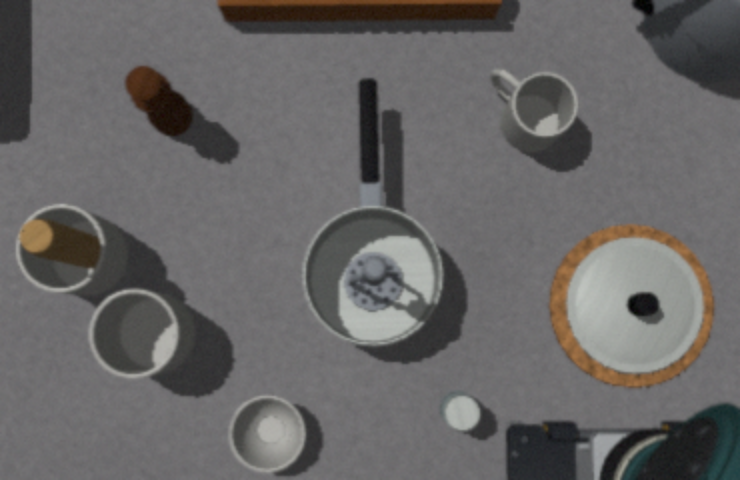

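From above, the masher stands upright in the pan (372,275), the lid is centred on the trivet, and everything else is in place. Handing in.

```bash
python3 -c "
from bench import *
print(close_job())"
```

```text
the job is handed in; nothing more can be done
None
```

The lid is on the trivet and the masher is standing in the saucepan. I handed the job in at about 23 s of the allowed 64 s.

- **Lid:** I lifted it off by its knob and lowered it to light contact (about 5 N), knob up. The last top picture shows it concentric with the trivet.
- **Masher:** I pulled it straight up out of its crock and set it on the pan floor with light contact (about 4 N), then let go. It stands upright near the pan's centre in both final views.
- **Everything else:** In the last pictures the saucepan, both crocks, the rolling pin and the bystanders are upright and look unmoved. The gripper is clear and touching nothing.
- **Disagreements:** The side camera's estimates of y differed from the top camera's by 2–6 mm. In one top picture the network labelled the mug as the lid, and in another it labelled the lid as the saucepan. I relied mainly on the top view for y, and the grips confirmed it.

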